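# Park the bench torch on its rail

## Robot

A 6-joint arm with a two-finger parallel gripper is mounted at the origin on the work surface. World frame = base frame: x ahead of the robot, y to its left, z up, the work surface at z = 0. Lengths are in m, angles in rad, forces in N, time in s.
With the tool pointing down it reaches from about 0.3 to 0.775 m from the base axis. Payload 14.6 kg.
Tool frame: the origin (TCP) lies on the centre line of the jaws, within the pads' length; the fingertips stand 11 mm ahead of it and the grasp point (between the pads) lies 8 mm behind it; y points along the fingers, x is the direction in which the jaws open and shut, and the axes are right-handed (so a half turn about y gives the same grasp; the last joint's range is limited). The gripper opens to 94 mm and grips with 3 to 60 N. Pads are 16 mm wide; open, the fingers measure 119 mm over their backs; the gripper's body (75 mm by 177 mm) begins 78 mm behind the grasp point.
Start: joints at [1.184, 0.3, 1.521, -0, 1.321, -0.067], TCP at [0.173, 0.522, 0.216] pointing down, gripper open.
Joint ranges: [-3.03, 3.03], [-0.79, 2.21], [0.23, 2.52], [-1.04, 4.18], [0, 3.07], [-2.55, 2.55]. Speed limits (rad/s): [2.22, 2.22, 2.57, 3.14, 3.14, 3.14].

## Interface

Orientations are given as [roll, pitch, yaw] about the fixed x, y, z axes, in that order (R = Rz(yaw) Ry(pitch) Rx(roll)).
In Python, from station import ctrl, imaging gives the robot as it stands. The module is installed in compiled form; this text tells all that it offers.
- The arm moves only by the tool apply_moves, never from a script. Its argument "deltas" is a list of rows, each an object with "dp": the shift along the tool's x, y, z in m, a list of three; "roll": the turn about the tool's y in rad; "grip": the closure, from -1 (fully open) to 1 (shut). In form: [{"dp": [tx, ty, tz], "roll": roll, "grip": grip}, ...]. A call has 1 to 10 rows; each row shifts and turns the commanded pose from where the row before left it, along the tool's axes as they then stand; what a row does not reach is not made up. A row lasts 1/8 s, in which the tool goes at most 62.5 mm and 10.7 degrees, less where a joint would pass 70% of its speed; a pose out of reach is approached as far as the arm can. A call with a gripper value outside its range is refused whole. The fingers move at their own pace and stop on an object; "newtons" is the grip in N (left out, the last holds). Time passes only in rows, so rows that do not move let the fingers close. It gives the time, the measured TCP pose, the force and the opening at its end, in the units of the state.
- ctrl.get_obs(): the state, without advancing time (a new reading comes with each control period).
- imaging.camera(name): name is "scene" or "top" or "wrist"; returns the picture (400x640x3 uint8, blue, green, red); there is no depth.
- imaging.camera_info(name): a dict with "K" (3x3 intrinsics, pixels), "world_from_camera" (4x4, takes a point from camera to world coordinates). Camera axes: x right, y down, z forward; pixel columns grow to the right and rows downward; lengths in m; the calibration is good to about 2 mm. A picture is of the moment at which its call begins: read the wrist's pose just before it. camera_info takes no time and is no camera call; for the wrist camera it gives the pose at the moment of the call.
- ctrl.hand_in(): hands the job in, once; it reports no verdict.
The state is a dict: "time_s": time; "qpos": joint angles; "joint_vel": joint speeds; "tau": joint torques, N m; "ee_pos": TCP position; "eef_rot": TCP orientation; "force": force on the tool from outside, world axes, zero at the start; "moment": the same for the moment, N m; "grip_width": finger opening in m.
Only numpy, scipy, OpenCV 4.12 (cv2) and the standard library are available. Lean on these libraries where they do the work, as an engineer would, in place of code of your own. Each camera call takes 0.05 s, during which the arm holds its last target. There are 200 camera calls.

## Task

Pick the hand torch off the soldering disc by its orange grip, bring its steel carrier plate to the open yellow mouth of the raised rail, and slide it in until it has pushed the red extractor switch inside the rail fully home. Its housing gives a little, so push on until you feel the solid stop, press there for a moment with about 15 N, and never load the rail or switch with more than 22 N. Let go and leave the torch hanging in the rail; keep the gripper itself off the rail and switch, and leave everything else where it is.

Things in the scene. Friction and masses are not known exactly. Their poses are not given: they have to be found in the camera images.
- torch: loose standing hand torch, 0.28 kg, origin at the centre of its underside, z up. Black foot 50 mm across, black tank 35 mm across up to 74 mm, brass cap 24 mm across up to 78 mm; brass nozzle 16 to 20 mm thick along -x, its axis 63 mm up, ending 56 mm out. It goes in with its x along the rail's x (nozzle pointing back out of the mouth)
- grip (a point): centre of the orange grip, a block 16 x 16 mm, from 130 to 162 mm above the torch's underside; this point 147 mm above it; axes as the torch. May be pinched along x or y
- carrier (a point): centre of the steel carrier plate (36 mm along x, 30 mm along y, 6 mm thick), 98 mm above the torch's underside; axes as the torch. A steel stem 8 mm thick runs from the tank through the plate up to the grip
- rail: fixed aluminium rail on four posts, origin on the bench under the mouth, x from the open mouth to the closed end, z up, 260 mm long. Two facing C-channels; the plate runs between them in a space 34 mm wide, 9.5 mm high, its floor 145 mm up. A 14 mm slot above and below passes the stem. Rail top 158.5 mm up (red tab 163, switch housing 169, its screw 175 mm)
- mouth (a point): on the rail's centre line at the mouth plane, 148 mm above the bench: where the plate's centre passes when it rests on the floor; axes as the rail. Yellow bell mouth from x = -20 mm to 0, widening about 7 mm to each side, up and down. Posts at x = 45 and 235 mm, 43 to 57 mm to either side, on base strips 6 mm high, 40 to 70 mm to either side
- switch (a joint): red slide block in the channel, travel along the rail's x in m: 0 out, 0.012 home. About 5 N moves it; no spring, stays where left; starts at 0 to 0.003. Its black housing then gives way too, at about 7.5 N, by 0 to 10 mm before the solid stop. Where it is clamped varies: the red face at 0 lies 130 to 190 mm from the mouth, to be felt or seen from above
- disc: fixed grey soldering disc 200 mm across, 20 mm thick, origin at the centre of its underside; the torch stands on it
- cup: small silver cup, 42 mm across, 22 mm high, on the disc; origin at its underside; bystander
- collar: brass collar 32 mm across, 12 mm high, on the disc; origin at its underside; bystander
- charcoal: black charcoal block 60 x 100 x 35 mm; origin at the centre of its underside; bystander
- flux: jar 52 mm across, 60 mm high, red cap; origin at its underside; bystander
- enamel: jar 44 mm across, 50 mm high, blue cap; origin at its underside; bystander
- hammer: hammer with a wooden handle, about 250 mm long, lying on the bench; bystander
- probe: steel probe with a red handle, about 200 mm long, lying on the bench; bystander
Mind the look-alikes: they are no part of the job. Of the things that look like the torch, the smallest one is meant.

How it is judged:
On the way, in this order (a step that is already met when the one before it is completed fails the run):
1. the carrier plate is inside the rail, past the mouth, with the switch not yet pushed (x of carrier in the frame of rail above 0.02 m and y of carrier in the frame of rail between -0.004 and 0.004 m and z of carrier in the frame of rail between 0.145 and 0.155 m and value of joint switch below 0.006 m), for 0.1 s.
2. the carrier plate presses the switch firmly against its solid stop (value of joint switch above 0.0105 m and x of carrier in the frame of rail above 0.11 m and contact force between torch and rail above 11 N), for 0.15 s.
At the end, for the whole second after the job is handed in: the switch is pushed to at least 10.5 of its 12 mm, the carrier plate hangs in the rail at least 110 mm from the mouth (within 4 mm of the centre line and within the channel's height), the torch upright within 0.15 rad, at rest and released (value of joint switch above 0.0105 m and x of carrier in the frame of rail above 0.11 m and y of carrier in the frame of rail between -0.004 and 0.004 m and z of carrier in the frame of rail between 0.145 and 0.155 m and angle between torch's own z axis and vertical below 0.15 rad and linear speed of torch below 0.02 m/s); the robot touches nothing.
It fails at once if the torch presses the rail or its switch with more than 22 N (contact force between torch and rail above 22 N).
It fails at once if the gripper presses the rail or its switch (contact force between the arm and rail above 2 N).
It fails at once if the fingers press the rail or its switch (contact force between the fingers and rail above 2 N).
It fails at once if the torch tips over (angle between torch's own z axis and vertical above 0.6 rad).
It fails at once if a bystander is disturbed by more than 20 mm (distance of any of cup, collar, charcoal, flux, enamel, hammer, probe from where it was at the start of the episode above 0.02 m).
It also fails if it takes over 72 s, if anything falls off the work surface, if the arm or the gripper's body presses on something with over 40 N, if the wrist force passes 120 N, or if a joint passes its speed limit or range.

## Working session

There is one attempt and no reset: what is moved stays moved. The work goes in short steps, Python scripts to look and compute and a tool call to move; the robot and the scene stay as the last step left them, time stands still between calls to the robot, and variables do not carry over. Pictures are saved under pics/ and viewed, about 8 in all and at most 12, crops included, and the job is handed in when it is done.

Besides the shell and the picture viewer there is one more tool, called after ">>>" by a JSON object that holds its "fn" and its "kwargs", one argument or row to a line. apply_moves: Moves the arm, as the interface text tells. Its arguments: {"type":"object","properties":{"deltas":{"type":"array"},"newtons":{"type":"number"}},"required":["deltas"]}

```bash
mkdir -p pics
python3 - <<'E'
from station import ctrl, imaging
import cv2,numpy as np
np.set_printoptions(precision=4,suppress=True)
for n in("scene","top"):
    im=imaging.camera(n);cv2.imwrite(f"pics/{n}0.png",im)
    i=imaging.camera_info(n);print(n,i["K"],i["world_from_camera"])
print(ctrl.get_obs())
E
```

```text
scene [[500.1096   0.     310.6649]
 [  0.     500.1096 200.6875]
 [  0.       0.       1.    ]] [[ 0.8379  0.3445 -0.4235  1.111 ]
 [ 0.5455 -0.4974  0.6746 -0.8604]
 [ 0.0217 -0.7962 -0.6046  0.9087]
 [ 0.      0.      0.      1.    ]]
top [[421.0331   0.     321.0679]
 [  0.     421.0331 202.8011]
 [  0.       0.       1.    ]] [[ 0.0112 -0.9969  0.0775  0.4557]
 [-0.9999 -0.0115 -0.0037  0.0137]
 [ 0.0045 -0.0774 -0.997   1.2492]
 [ 0.      0.      0.      1.    ]]
{'time_s': 0.1, 'qpos': array([ 1.1844,  0.3004,  1.5215, -0.    ,  1.3207, -0.0666]), 'joint_vel': array([ 0.003 , -0.0012, -0.001 ,  0.0002, -0.0015, -0.0006]), 'tau': array([ -0.0008, -53.2654, -35.3274,   0.0709,   0.0236,  -0.0001]), 'ee_pos': array([0.1728, 0.5219, 0.2159]), 'eef_rot': array([-1.5707,  0.001 ,  1.251 ]), 'force': array([ 0.1975,  0.2728, -0.011 ]), 'moment': array([ 0.0625, -0.0501, -0.0332]), 'grip_width': 0.09419172567683715}
```

View pics/scene0.png

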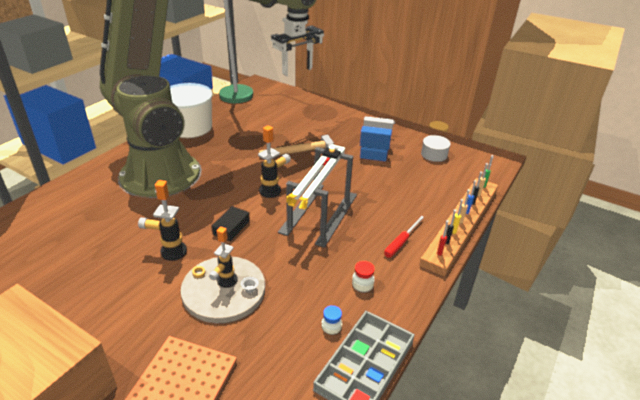

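View pics/top0.png

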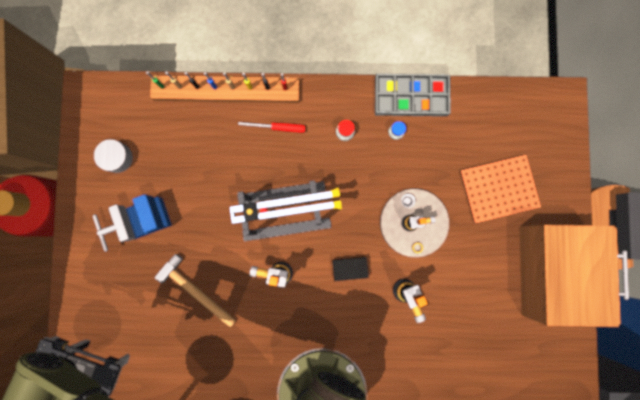

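Scene: three torch look-alikes, at scene px (170,230) standing on the bench, (270,170) on the bench behind the rail, and (225,265) on the disc. The disc one is the smallest, so I choose it, and check it in a close crop. The rail runs from its yellow mouth at about (297,200) to (335,150); in the top view it runs from (338,198) to (235,213).

Run:
```python
import cv2,numpy as np
s=cv2.imread("pics/scene0.png");t=cv2.imread("pics/top0.png")
a=cv2.resize(s[215:325,170:280],(400,400),interpolation=cv2.INTER_CUBIC)
b=cv2.resize(t[180:260,375:455],(400,400),interpolation=cv2.INTER_CUBIC)
c=cv2.resize(t[180:245,220:350],(800,400) ,interpolation=cv2.INTER_CUBIC)[:, :]
c=cv2.resize(t[180:212+0,225:345],(800,213),interpolation=cv2.INTER_CUBIC)
c=cv2.resize(t[183:228,225:345],(533,200),interpolation=cv2.INTER_CUBIC)
out=np.zeros((600,800,3),np.uint8);out[:400,:400]=a;out[:400,400:]=b;out[400:,:533]=c
cv2.imwrite("pics/crop1.png",out)
```

```text
(no output)
```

View pics/crop1.png

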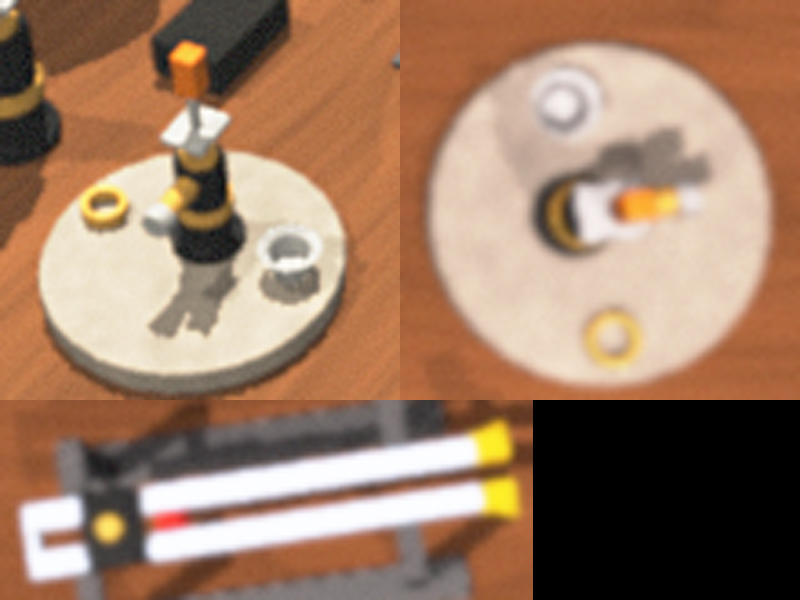

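The crop confirms it: the torch on the disc has its nozzle pointing right (world −y). The rail runs to the left with the red tab visible in the slot. Next come the positions.

```bash
cat > h.py <<'E'
from station import ctrl, imaging
import cv2,numpy as np
np.set_printoptions(precision=4,suppress=True)
def ray(info,uv):
    d=info["world_from_camera"][:3,:3]@np.linalg.solve(info["K"],[uv[0],uv[1],1.]);return info["world_from_camera"][:3,3],d
def onz(info,uv,z):
    o,d=ray(info,uv);return o+d*(z-o[2])/d[2]
def tri(rays):
    A=np.zeros((3,3));b=np.zeros(3)
    for o,d in rays:
        d=d/np.linalg.norm(d);P=np.eye(3)-np.outer(d,d);A+=P;b+=P@o
    x=np.linalg.solve(A,b);return x,[np.linalg.norm(np.cross(d/np.linalg.norm(d),x-o)) for o,d in rays]
def blobs(im,lo,hi,amin=8,roi=None):
    hsv=cv2.cvtColor(im,cv2.COLOR_BGR2HSV);m=cv2.inRange(hsv,np.array(lo),np.array(hi))
    if roi: k=np.zeros_like(m);x0,y0,x1,y1=roi;k[y0:y1,x0:x1]=255;m&=k
    n,l,s,c=cv2.connectedComponentsWithStats(m)
    return [(c[i],s[i]) for i in range(1,n) if s[i,4]>=amin],m
E
python3 - <<'E'
from h import *
s=cv2.imread("pics/scene0.png");t=cv2.imread("pics/top0.png")
S=imaging.camera_info("scene");T=imaging.camera_info("top")
OR=((5,170,150),(16,255,255))
a=blobs(s,*OR,roi=(205,220,240,245))[0];b=blobs(t,*OR,roi=(410,205,440,235))[0]
print("orange",a,b)
a=max(a,key=lambda q:q[1][4]);b=max(b,key=lambda q:q[1][4])
print(tri([ray(S,a[0]),ray(T,b[0])]))
Y=((20,150,150),(35,255,255))
for c,st in blobs(t,*Y,roi=(320,180,350,220))[0]:print("yel",c,st,onz(T,c,.159))
for c,st in blobs(t,(0,150,150),(6,255,255),2,roi=(240,190,290,225))[0]:print("red",c,st,onz(T,c,.160))
for c,st in blobs(t,(20,120,100),(35,255,255),2,roi=(235,200,260,225))[0]:print("screw",c,st,onz(T,c,.175))
# white rails
_,m=blobs(t,(0,0,200),(180,50,255),roi=(225,180,335,225))
p=np.argwhere(m>0)[:,::-1].astype(np.float32);r=cv2.minAreaRect(p);print(r)
w=np.array([onz(T,q,.1585) for q in cv2.boxPoints(r)]);print(w)
# disc
_,m=blobs(t,(0,0,120),(40,70,255),roi=(375,180,455,262))
c=max(cv2.findContours(m,0,1)[0],key=cv2.contourArea);e=cv2.fitEllipse(c);print("disc",e,onz(T,e[0],.02))
print(onz(T,(378+34,180+43),.02))
E
```

```text
orange [(array([220.7975, 234.9367]), array([217, 227,  10,  15,  79], dtype=int32))] [(array([419.5556, 220.5556]), array([418, 219,   4,   4,   9], dtype=int32))]
(array([ 0.4944, -0.2476,  0.1622]), [np.float64(0.003601452632453854), np.float64(0.003601452632453885)])
yel [335.7647 192.3676] [331 188  10  10  68] [ 0.5681 -0.0282  0.159 ]
yel [337.75  204.375] [334 200   8  10  64] [ 0.5368 -0.0337  0.159 ]
red [262.8333 209.8333] [259 209   9   3  18] [0.5204 0.1603 0.16  ]
screw [248.925 210.95 ] [246 208   7   7  40] [0.5162 0.1937 0.175 ]
((281.03607177734375, 206.9510498046875), (17.709171295166016, 103.63304901123047), 81.34745788574219)
[[ 0.5294  0.2498  0.1585]
 [ 0.5732 -0.0156  0.1585]
 [ 0.5276 -0.023   0.1585]
 [ 0.4841  0.2416  0.1585]]
disc ((414.2693176269531, 222.3555908203125), (66.23439025878906, 66.85236358642578), 125.33282470703125) [ 0.4971 -0.2636  0.02  ]
[ 0.4951 -0.257   0.02  ]
```

>>> {"fn": "apply_moves", "kwargs": {
  "deltas": [
    {"dp": [0,-0.05,0],"roll": 0,"grip": -1},
    {"dp": [0,-0.05,0],"roll": 0,"grip": -1},
    {"dp": [0,-0.05,0],"roll": 0,"grip": -1},
    {"dp": [-0.03,0,-0.026],"roll": 0,"grip": -1},
    {"dp": [-0.03,0,-0.026],"roll": 0,"grip": -1},
    {"dp": [-0.03,0,-0.026],"roll": 0,"grip": -1},
    {"dp": [-0.03,0,-0.026],"roll": 0,"grip": -1},
    {"dp": [-0.03,0,-0.026],"roll": 0,"grip": -1},
    {"dp": [-0.03,0,-0.026],"roll": 0,"grip": -1},
    {"dp": [-0.03,0,-0.026],"roll": 0,"grip": -1}
  ]
}}

```text
time_s: 1.35
ee_pos: [0.2798, 0.2643, 0.3663]
eef_rot: [-1.571, 0.0, 1.251]
force: [0.5, -0.6, 0.3]
grip_width: 0.0937
```

>>> {"fn": "apply_moves", "kwargs": {
  "deltas": [
    {"dp": [-0.011,0,-0.0413],"roll": 0,"grip": -1},
    {"dp": [-0.011,0,-0.0413],"roll": 0,"grip": -1},
    {"dp": [-0.011,0,-0.0413],"roll": 0,"grip": -1},
    {"dp": [-0.011,0,-0.0413],"roll": 0,"grip": -1},
    {"dp": [-0.011,0,-0.0413],"roll": 0,"grip": -1},
    {"dp": [-0.011,0,-0.0413],"roll": 0,"grip": -1},
    {"dp": [-0.011,0,-0.0413],"roll": 0,"grip": -1},
    {"dp": [0,0,0],"roll": -0.16,"grip": -1},
    {"dp": [0,0,0],"roll": -0.16,"grip": -1},
    {"dp": [0,0,0],"roll": -0.164,"grip": -1}
  ]
}}

```text
time_s: 2.6
ee_pos: [0.5299, 0.1014, 0.366]
eef_rot: [-1.57, -0.0, 1.74]
force: [0.3, 0.2, 0.1]
grip_width: 0.0937
```

Run:
```python
from h import *
i=imaging.camera_info("wrist");im=imaging.camera("wrist");cv2.imwrite("pics/w1.png",im)
np.savez("pics/w1.npz",**i);print(i,ctrl.get_obs()["ee_pos"],ctrl.get_obs()["eef_rot"])
```

```text
{'K': array([[322.2858,   0.    , 318.5664],
       [  0.    , 322.2858, 201.4657],
       [  0.    ,   0.    ,   1.    ]]), 'world_from_camera': array([[-0.1689,  0.9513,  0.258 ,  0.4563],
       [ 0.9856,  0.1632,  0.0438,  0.0886],
       [-0.0005,  0.2617, -0.9651,  0.5344],
       [ 0.    ,  0.    ,  0.    ,  1.    ]])} [0.5299 0.1015 0.3661] [-1.57   -0.      1.7484]
```

View pics/w1.png

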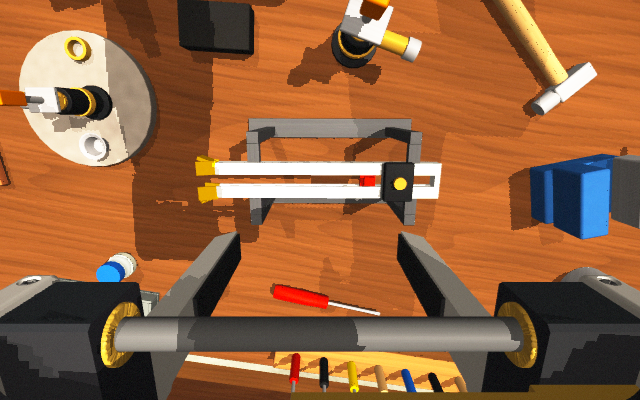

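The wrist view shows the rail with its yellow mouth ending at about col 217, the red tab at (367,182), the black housing at (398,182) and the closed end at col 441. The torch is at the left edge.

Run:
```python
from h import *
im=cv2.imread("pics/w1.png");i=dict(np.load("pics/w1.npz"))
hsv=cv2.cvtColor(im,cv2.COLOR_BGR2HSV)
m=cv2.inRange(hsv,np.array((0,0,215)),np.array((180,40,255)));k=np.zeros_like(m);k[155:205,205:450]=255;m&=k
# per-column extents in columns 225..355 -> outer edges and slot edges
top,bot,s1,s2=[],[],[],[]
for c in range(225,350):
    r=np.where(m[:,c])[0]; g=np.diff(r); j=g.argmax()
    top.append((c,r[0]-.5));bot.append((c,r[-1]+.5));s1.append((c,r[j]+.5));s2.append((c,r[j+1]-.5))
L={}
for n,q in zip(("top","s1","s2","bot"),(top,s1,s2,bot)):
    q=np.array(q);w=np.array([onz(i,p,.1585) for p in q]);v=cv2.fitLine(w[:,:2].astype(np.float32),cv2.DIST_HUBER,0,1e-4,1e-4).ravel()
    v[:2]*=np.sign(v[1]);L[n]=v;print(n,q[[0,60,-1]].tolist(),"yaw",np.arctan2(v[1],v[0]),"pt",v[2:])
yaw=np.mean([np.arctan2(v[1],v[0]) for v in L.values()]);ux=np.array([np.cos(yaw),np.sin(yaw)]);uy=np.array([-ux[1],ux[0]])
d={n:v[2:]@uy for n,v in L.items()};print(yaw,d)
yc=(d["s1"]+d["s2"])/2;print("center offs slot",yc,"outer",(d["top"]+d["bot"])/2)
for row in (168,191):
    r=np.where(m[row])[0];print(row,r.min(),r.max(),onz(i,(r.min()-.5,row),.1585)[:2]@ux,onz(i,(r.max()+.5,row),.1585)[:2]@ux)
b,_=blobs(im,(0,150,120),(6,255,255),10,roi=(340,170,390,195))
for c,s in b:print("red",c,s,[onz(i,(x,c[1]),.163)[:2]@ux for x in(s[0]-.5,s[0]+s[2]-.5)])
b,_=blobs(im,(18,140,120),(35,255,255),10,roi=(190,150,230,205))
for c,s in b:print("yel",c,s)
b,_=blobs(im,(0,0,0),(180,255,60),30,roi=(375,155,420,205))
for c,s in b:print("blk",c,s,[onz(i,(x,c[1]),.169)[:2]@ux for x in(s[0]-.5,s[0]+s[2]-.5)])
mo=lambda x0:ux*x0+uy*yc
print("ux",ux,"uy",uy)
```

```text
top [[225.0, 161.5], [285.0, 162.5], [349.0, 162.5]] yaw 1.7406269 pt [0.5134 0.0791]
s1 [[225.0, 174.5], [285.0, 174.5], [349.0, 174.5]] yaw 1.7406445 pt [0.5343 0.0416]
s2 [[225.0, 183.5], [285.0, 183.5], [349.0, 183.5]] yaw 1.7406578 pt [0.5405 0.0695]
bot [[225.0, 197.5], [285.0, 197.5], [349.0, 197.5]] yaw 1.7406791 pt [0.5579 0.0699]
1.7406521 {'top': np.float32(-0.5193663), 's1': np.float32(-0.5335912), 's2': np.float32(-0.54444623), 'bot': np.float32(-0.56165713)}
center offs slot -0.53901875 outer -0.5405117
168 215 440 -0.11226550543777913 0.1533487877374664
191 217 438 -0.11221851585421914 0.15369935988968045
red [367. 180.] [359 175  17  11 165] [np.float64(0.056894351042274624), np.float64(0.0768284508720298)]
yel [204.9755 165.4076] [195 155  24  21 368]
yel [207.2979 192.0851] [197 182  22  22 329]
blk [396.674 182.174] [ 375  155   39   50 1132] [np.float64(0.0747149856443616), np.float64(0.11978472909240921)]
ux [-0.169   0.9856] uy [-0.9856 -0.169 ]
```

>>> {"fn": "apply_moves", "kwargs": {
  "deltas": [
    {"dp": [-0.0426,0,0.0119],"roll": 0,"grip": -1},
    {"dp": [-0.0426,0,0.0119],"roll": 0,"grip": -1},
    {"dp": [-0.0426,0,0.0119],"roll": 0,"grip": -1},
    {"dp": [-0.0426,0,0.0119],"roll": 0,"grip": -1},
    {"dp": [-0.0426,0,0.0119],"roll": 0,"grip": -1},
    {"dp": [-0.0426,0,0.0119],"roll": 0,"grip": -1},
    {"dp": [-0.0426,0,0.0119],"roll": 0,"grip": -1},
    {"dp": [-0.0426,0,0.0119],"roll": 0,"grip": -1},
    {"dp": [0,0,0],"roll": 0,"grip": -1}
  ]
}}

```text
time_s: 3.78
ee_pos: [0.4911, -0.2525, 0.3656]
eef_rot: [-1.57, -0.001, 1.729]
force: [0.3, -0.6, -0.5]
grip_width: 0.094
```

Run:
```python
from h import *
i=imaging.camera_info("wrist");im=imaging.camera("wrist");cv2.imwrite("pics/w2.png",im)
np.savez("pics/w2.npz",**i);print(i["world_from_camera"],ctrl.get_obs()["ee_pos"],ctrl.get_obs()["eef_rot"])
cv2.imwrite("pics/w2c.png",cv2.resize(im[60:260,220:420],(600,600),interpolation=cv2.INTER_CUBIC))
b,m=blobs(im,(5,170,120),(16,255,255),30)
for c,s in b:print(c,s)
```

```text
[[-0.1582  0.9531  0.258   0.4174]
 [ 0.9874  0.1526  0.0416 -0.2645]
 [ 0.0002  0.2614 -0.9652  0.534 ]
 [ 0.      0.      0.      1.    ]] [ 0.4914 -0.251   0.3659] [-1.57   -0.0007  1.7309]
[11.1346 11.2692] [  8   0   6  32 104]
[290.8809 137.8811] [     0      0    640    317 118577]
[328.7188   1.9375] [310   0  30   8  96]
[179.7419 159.3548] [177 157   7   6  31]
[152.6857 161.8571] [150 159   7   7  35]
[166.1471 160.4706] [163 158   7   6  34]
[111.6667 164.881 ] [108 161   8   8  42]
[139.0571 163.1714] [136 160   7   7  35]
[ 85.3235 168.2353] [ 82 165   7   7  34]
[ 98.5882 166.8529] [ 96 164   6   7  34]
[168.9091 174.1212] [166 171   7   7  33]
[155.5312 175.3125] [153 172   6   7  32]
[128.8182 177.697 ] [126 175   7   6  33]
[142.1875 176.5312] [139 174   7   6  32]
[115.7576 179.1212] [113 176   7   7  33]
[320.3333 179.5873] [314 177  14   6  63]
[ 89.  181.5] [ 86 179   7   6  32]
[102.4688 180.3438] [100 178   6   6  32]
[158.5625 188.5938] [156 186   7   6  32]
[132.1875 190.9062] [129 188   7   7  32]
[105.9091 193.4545] [103 191   7   6  33]
[118.871  192.2903] [116 190   7   6  31]
[ 92.6667 194.5333] [ 90 192   6   6  30]
[476.9152 211.8081] [ 441  195   81   28 1391]
[533.6042 199.5644] [505 194  56  26 427]
[592.9384 216.6796] [ 537  194  103   40 2956]
[148.4194 202.5484] [146 200   6   6  31]
[ 96.4194 207.4194] [ 94 205   6   6  31]
[109.4688 206.3438] [107 204   6   6  32]
[125.6562 217.4375] [123 215   7   6  32]
[138.5 216.5] [136 214   6   6  30]
[112.625 218.5  ] [110 216   6   6  32]
[495.6667 232.2857] [484 231  23   3  42]
[441.2727 248.6061] [438 246   9   7  33]
[612.3548 250.3226] [602 249  19   4  62]
[476.0604 281.369 ] [ 444  255   59   61 1374]
[577.1134 275.7204] [ 528  270  112   21 1005]
[212.7776 375.4327] [ 173  352  118   48 1960]
[396.3455 371.9   ] [ 337  352  127   41 4518]
```

View pics/w2c.png

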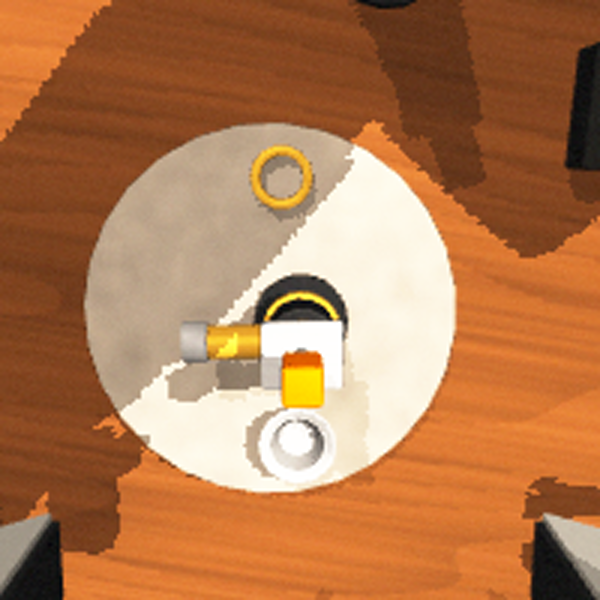

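The crop shows the torch square to the view: grip top face at about full-image px (321,189), plate top at about (320,178), nozzle to the left (world −y), cup just below at (320,208).

Run:
```python
from h import *
im=cv2.imread("pics/w2.png");i=dict(np.load("pics/w2.npz"))
b,m=blobs(im,(17,200,200),(25,255,255),20,roi=(308,178,334,200))
for c,s in b:print("griptop",c,s,onz(i,c,.182))
b,m=blobs(im,(0,0,200),(180,60,255),50,roi=(300,162,340,190))
for c,s in b:print("plate",c,s,cv2.minAreaRect(np.argwhere(m>0)[:,::-1].astype(np.float32)))
print("by hand: grip",onz(i,(320.8,188.8),.182),"plate",onz(i,(320.2,177.8),.121))
# nozzle, tip ~ (195/3+220, 342/3+60) at z .083
tip=onz(i,(220+195/3,60+342/3),.083);print("nozzle end",tip)
e=onz(i,(220+302/3,60+322/3),.05)
for c in (265,280,300,320,335):
    col=im[60:260,220+c//3];print(c,np.argmax(col[100:,0]>200)+160,end=' ')
g=onz(i,(320.8,188.8),.182);v=g[:2]-tip[:2];print("yaw from nozzle",np.arctan2(v[1],v[0]),np.linalg.norm(v))
```

```text
griptop [319.4868 189.3816] [314 182  14  14  76] [ 0.4974 -0.2506  0.182 ]
plate [324.4584 175.9504] [303 162  37  28 565] ((319.5, 175.5), (27.0, 39.0), 90.0)
by hand: grip [ 0.4965 -0.2492  0.182 ] plate [ 0.4959 -0.2497  0.121 ]
nozzle end [ 0.5056 -0.2985  0.083 ]
265 168 280 167 300 167 320 167 335 167 yaw from nozzle 1.7531083988254443 0.050054005328019784
```

>>> {"fn": "apply_moves", "kwargs": {
  "deltas": [
    {"dp": [0.0005,0,-0.0055],"roll": 0,"grip": -1},
    {"dp": [0,0.03,0],"roll": 0,"grip": -1},
    {"dp": [0,0.03,0],"roll": 0,"grip": -1},
    {"dp": [0,0.03,0],"roll": 0,"grip": -1},
    {"dp": [0,0.03,0],"roll": 0,"grip": -1},
    {"dp": [0,0.03,0],"roll": 0,"grip": -1},
    {"dp": [0,0.03,0],"roll": 0,"grip": -1},
    {"dp": [0,0.0215,0],"roll": 0,"grip": -1},
    {"dp": [0,0,0],"roll": 0,"grip": -1},
    {"dp": [0,0,0],"roll": 0,"grip": -1}
  ]
}}

```text
time_s: 5.08
ee_pos: [0.4977, -0.2484, 0.1661]
eef_rot: [-1.572, 0.001, 1.736]
force: [-1.0, -0.1, 0.5]
grip_width: 0.0939
```

Run:
```python
from h import *
print({k:v for k,v in ctrl.get_obs().items() if k in("ee_pos","eef_rot","force")})
i=imaging.camera_info("wrist");im=imaging.camera("wrist");cv2.imwrite("pics/w3.png",im);np.savez("pics/w3.npz",**i)
print(i["world_from_camera"])
```

```text
{'ee_pos': array([ 0.4977, -0.2484,  0.1661]), 'eef_rot': array([-1.5719,  0.0009,  1.7356]), 'force': array([-0.9671, -0.0559,  0.5279])}
[[-0.1644  0.9514  0.2603  0.4236]
 [ 0.9864  0.159   0.042  -0.2608]
 [-0.0014  0.2636 -0.9646  0.3343]
 [ 0.      0.      0.      1.    ]]
```

View pics/w3.png

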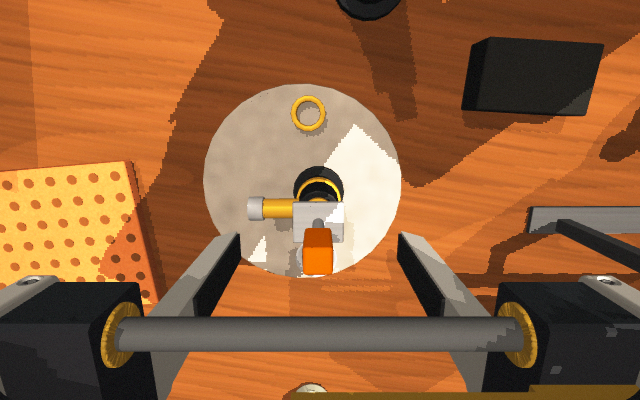

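The grip is centred between the open fingers: grip at (318,255), fingertips at cols 240 and 398. Closing on it.

>>> {"fn": "apply_moves", "kwargs": {
  "deltas": [
    {"dp": [0,0.0015,0.001],"roll": 0,"grip": -1},
    {"dp": [0,0,0],"roll": 0,"grip": 1},
    {"dp": [0,0,0],"roll": 0,"grip": 1},
    {"dp": [0,0,0],"roll": 0,"grip": 1},
    {"dp": [0,0,0],"roll": 0,"grip": 1},
    {"dp": [0,0,0],"roll": 0,"grip": 1},
    {"dp": [0,0,0],"roll": 0,"grip": 1},
    {"dp": [0,0,0],"roll": 0,"grip": 1}
  ],
  "newtons": 50
}}

```text
time_s: 6.12
ee_pos: [0.496, -0.249, 0.1634]
eef_rot: [-1.571, 0.0, 1.735]
force: [-0.8, 0.6, 0.2]
grip_width: 0.0275
```

>>> {"fn": "apply_moves", "kwargs": {
  "deltas": [
    {"dp": [0,0,0],"roll": 0,"grip": 1},
    {"dp": [0,0,0],"roll": 0,"grip": 1},
    {"dp": [0,0,0],"roll": 0,"grip": 1},
    {"dp": [0,0,0],"roll": 0,"grip": 1}
  ]
}}

```text
time_s: 6.62
ee_pos: [0.496, -0.249, 0.1634]
eef_rot: [-1.571, -0.0, 1.735]
force: [-0.1, 0.0, -1.0]
grip_width: 0.0155
```

>>> {"fn": "apply_moves", "kwargs": {
  "deltas": [
    {"dp": [0,-0.015,0],"roll": 0,"grip": 1},
    {"dp": [0,-0.02,0],"roll": 0,"grip": 1},
    {"dp": [0,-0.02,-0.01],"roll": -0.006,"grip": 1},
    {"dp": [0,0,-0.025],"roll": 0,"grip": 1},
    {"dp": [0,0,-0.025],"roll": 0,"grip": 1},
    {"dp": [0.02,0,-0.025],"roll": 0,"grip": 1},
    {"dp": [0.035,0,-0.009],"roll": 0,"grip": 1},
    {"dp": [0.035,0,0],"roll": 0,"grip": 1},
    {"dp": [0.03,0,0],"roll": 0,"grip": 1},
    {"dp": [0.02,0,0],"roll": 0,"grip": 1}
  ]
}}

```text
time_s: 7.88
ee_pos: [0.5649, -0.094, 0.2194]
eef_rot: [-1.571, 0.0, 1.742]
force: [-0.7, 0.0, -2.4]
grip_width: 0.0156
```

>>> {"fn": "apply_moves", "kwargs": {
  "deltas": [
    {"dp": [0.01,0,0],"roll": 0,"grip": 1},
    {"dp": [0,0,0],"roll": 0,"grip": 1},
    {"dp": [0,0,0],"roll": 0,"grip": 1}
  ]
}}

```text
time_s: 8.25
ee_pos: [0.5634, -0.086, 0.2184]
eef_rot: [-1.571, 0.0, 1.74]
force: [-0.5, 0.8, -3.0]
grip_width: 0.0154
```

Run:
```python
from h import *
o=ctrl.get_obs();print({k:v for k,v in o.items() if k in("ee_pos","eef_rot","force")})
i=imaging.camera_info("wrist");im=imaging.camera("wrist");s=imaging.camera("scene");cv2.imwrite("pics/w4r.png",im);cv2.imwrite("pics/s4.png",s);np.savez("pics/w4.npz",**i)
u=np.array([-.169,.9856]);print("ux,uy",o["ee_pos"][:2]@u,o["ee_pos"][:2]@[-u[1],u[0]]);print(i["world_from_camera"])
out=np.zeros((560,800,3),np.uint8);out[:,:480]=cv2.resize(im[130:340,230:410],(480,560),interpolation=cv2.INTER_CUBIC);out[:400,480:]=cv2.resize(s[120:270,230:350],(320,400),interpolation=cv2.INTER_CUBIC)
cv2.imwrite("pics/w4.png",out)
```

```text
{'ee_pos': array([ 0.5634, -0.086 ,  0.2184]), 'eef_rot': array([-1.5707,  0.0001,  1.7403]), 'force': array([-0.5145,  0.8172, -3.015 ])}
ux,uy -0.18000450681762048 -0.5407240444079567
[[-0.1691  0.951   0.2588  0.4896]
 [ 0.9856  0.1634  0.0438 -0.0988]
 [-0.0006  0.2625 -0.9649  0.3867]
 [ 0.      0.      0.      1.    ]]
```

View pics/w4.png

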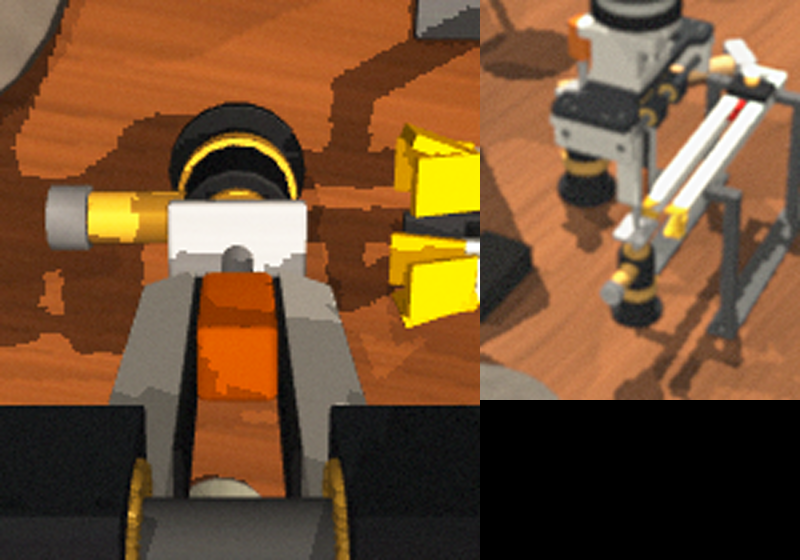

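Run:
```python
from h import *
im=cv2.imread("pics/w4r.png");i=dict(np.load("pics/w4.npz"))
u=np.array([-.169,.9856]);R=np.stack([u,[-u[1],u[0]]]) 
f=lambda p,z:R@onz(i,p,z)[:2]
# plate: white rows at several columns
g=im.min(2)
for c in (298,305,312,338): 
    r=[k for k in range(200,240) if g[k,c]>140];print("plate col",c,r[0],r[-1],f((c,r[0]-.5),.176),f((c,r[-1]+.5),.176))
r=[k for k in range(280,360) if g[212,k]>140];print("plate row212",r[0],r[-1],f((r[0]-.5,212),.176),f((r[-1]+.5,212),.176))
for c in (420,440,460):
    col=g[170:290,c]>170;e=np.where(np.diff(col.astype(int)))[0]+170.5;print(c,[(k,f((c,k),.1585).round(4).tolist()) for k in e])
```

```text
plate col 298 206 231 [-0.1943 -0.526 ] [-0.1946 -0.5448]
plate col 305 206 230 [-0.1895 -0.526 ] [-0.1897 -0.5441]
plate col 312 206 230 [-0.1848 -0.526 ] [-0.1848 -0.5441]
plate col 338 206 231 [-0.1671 -0.526 ] [-0.1668 -0.5448]
plate row212 293 344 [-0.1981 -0.5306] [-0.1626 -0.5306]
420 [(np.float64(189.5), [-0.1066, -0.5189]), (np.float64(208.5), [-0.1054, -0.5333]), (np.float64(220.5), [-0.1047, -0.5426]), (np.float64(224.5), [-0.1044, -0.5458]), (np.float64(226.5), [-0.1043, -0.5473]), (np.float64(243.5), [-0.1031, -0.561])]
440 [(np.float64(189.5), [-0.0921, -0.5189]), (np.float64(208.5), [-0.0907, -0.5333]), (np.float64(220.5), [-0.0897, -0.5426]), (np.float64(223.5), [-0.0895, -0.545]), (np.float64(226.5), [-0.0893, -0.5473]), (np.float64(243.5), [-0.0879, -0.561])]
460 [(np.float64(189.5), [-0.0776, -0.5189]), (np.float64(208.5), [-0.0759, -0.5333]), (np.float64(220.5), [-0.0748, -0.5426]), (np.float64(222.5), [-0.0747, -0.5442]), (np.float64(226.5), [-0.0743, -0.5473]), (np.float64(244.5), [-0.0726, -0.5618])]
```

Run:
```python
import cv2
im=cv2.imread("pics/w4r.png");cv2.imwrite("pics/w4d.png",cv2.resize(im[160:280,340:540],(800,480),interpolation=cv2.INTER_NEAREST))
```

```text
(no output)
```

View pics/w4d.png

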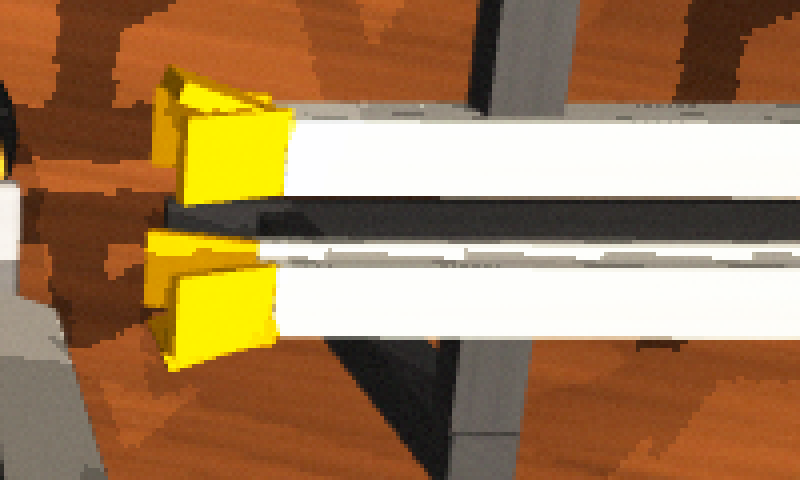

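The slot centre line is at −0.5403 and the plate centre at −0.541, so they match within 1 mm. I'm lowering to channel height and then entering slowly.

>>> {"fn": "apply_moves", "kwargs": {
  "deltas": [
    {"dp": [0,0.012,0.0005],"roll": 0,"grip": 1},
    {"dp": [0,0.0112,0],"roll": 0,"grip": 1},
    {"dp": [0,0,0],"roll": 0,"grip": 1},
    {"dp": [0.01,0,0],"roll": 0,"grip": 1},
    {"dp": [0.01,0,0],"roll": 0,"grip": 1},
    {"dp": [0.008,0,0],"roll": 0,"grip": 1},
    {"dp": [0.006,0,0],"roll": 0,"grip": 1},
    {"dp": [0.006,0,0],"roll": 0,"grip": 1},
    {"dp": [0,0,0],"roll": 0,"grip": 1},
    {"dp": [0,0,0],"roll": 0,"grip": 1}
  ]
}}

```text
time_s: 9.6
ee_pos: [0.556, -0.0461, 0.1952]
eef_rot: [-1.571, 0.0, 1.741]
force: [0.2, -0.3, -3.1]
grip_width: 0.0157
```

>>> {"fn": "apply_moves", "kwargs": {
  "deltas": [
    {"dp": [0.005,0,0],"roll": 0,"grip": 1},
    {"dp": [0.005,0,0],"roll": 0,"grip": 1},
    {"dp": [0.005,0,0],"roll": 0,"grip": 1},
    {"dp": [0.005,0,0],"roll": 0,"grip": 1},
    {"dp": [0,0,0],"roll": 0,"grip": 1}
  ]
}}

```text
time_s: 10.22
ee_pos: [0.5526, -0.0259, 0.1953]
eef_rot: [-1.571, -0.0, 1.742]
force: [0.3, 0.5, -2.2]
grip_width: 0.0163
```

>>> {"fn": "apply_moves", "kwargs": {
  "deltas": [
    {"dp": [0.005,0,0],"roll": 0,"grip": 1},
    {"dp": [0.005,0,0],"roll": 0,"grip": 1},
    {"dp": [0.005,0,0],"roll": 0,"grip": 1},
    {"dp": [0.005,0,0],"roll": 0,"grip": 1},
    {"dp": [0,0,0],"roll": 0,"grip": 1}
  ]
}}

```text
time_s: 10.85
ee_pos: [0.5492, -0.0062, 0.1953]
eef_rot: [-1.571, 0.0, 1.741]
force: [-0.8, 0.6, -1.6]
grip_width: 0.0153
```

>>> {"fn": "apply_moves", "kwargs": {
  "deltas": [
    {"dp": [0.006,0,0],"roll": 0,"grip": 1},
    {"dp": [0.006,0,0],"roll": 0,"grip": 1},
    {"dp": [0.006,0,0],"roll": 0,"grip": 1},
    {"dp": [0.006,0,0],"roll": 0,"grip": 1},
    {"dp": [0.006,0,0],"roll": 0,"grip": 1},
    {"dp": [0,0,0],"roll": 0,"grip": 1},
    {"dp": [0,0,0],"roll": 0,"grip": 1}
  ]
}}

```text
time_s: 11.72
ee_pos: [0.5442, 0.023, 0.1953]
eef_rot: [-1.571, 0.0, 1.741]
force: [1.1, 0.1, -1.8]
grip_width: 0.0158
```

>>> {"fn": "apply_moves", "kwargs": {
  "deltas": [
    {"dp": [0.007,0,0],"roll": 0,"grip": 1},
    {"dp": [0.007,0,0],"roll": 0,"grip": 1},
    {"dp": [0.007,0,0],"roll": 0,"grip": 1},
    {"dp": [0.007,0,0],"roll": 0,"grip": 1},
    {"dp": [0.007,0,0],"roll": 0,"grip": 1},
    {"dp": [0,0,0],"roll": 0,"grip": 1},
    {"dp": [0,0,0],"roll": 0,"grip": 1}
  ]
}}

```text
time_s: 12.6
ee_pos: [0.5383, 0.0574, 0.1952]
eef_rot: [-1.571, 0.0, 1.741]
force: [-0.3, 1.0, -3.1]
grip_width: 0.0153
```

>>> {"fn": "apply_moves", "kwargs": {
  "deltas": [
    {"dp": [0.007,0,0],"roll": 0,"grip": 1},
    {"dp": [0.006,0,0],"roll": 0,"grip": 1},
    {"dp": [0.006,0,0],"roll": 0,"grip": 1},
    {"dp": [0.006,0,0],"roll": 0,"grip": 1},
    {"dp": [0,0,0],"roll": 0,"grip": 1},
    {"dp": [0,0,0],"roll": 0,"grip": 1}
  ]
}}

```text
time_s: 13.35
ee_pos: [0.534, 0.0821, 0.1953]
eef_rot: [-1.571, 0.0, 1.741]
force: [-0.4, 0.2, -2.2]
grip_width: 0.0153
```

Run:
```python
from h import *
o=ctrl.get_obs();print(o["ee_pos"],o["force"],o["moment"])
i=imaging.camera_info("wrist");im=imaging.camera("wrist");s=imaging.camera("scene");cv2.imwrite("pics/w5r.png",im);np.savez("pics/w5.npz",**i)
u=np.array([-.169,.9856]);print("ux,uy",o["ee_pos"][:2]@u,o["ee_pos"][:2]@[-u[1],u[0]])
out=np.zeros((560,800,3),np.uint8);out[:,:480]=cv2.resize(im[130:340,260:440],(480,560),interpolation=cv2.INTER_CUBIC);out[:400,480:]=cv2.resize(s[120:270,250:370],(320,400),interpolation=cv2.INTER_CUBIC)
cv2.imwrite("pics/w5.png",out)
R=np.stack([u,[-u[1],u[0]]])
b,_=blobs(im,(0,170,110),(5,255,255),6,roi=(330,190,420,250))
for c,s in b:print("red",c,s,[R@onz(i,(x,c[1]),.163)[:2] for x in(s[0]-.5,s[0]+s[2]-.5)])
```

```text
[0.534  0.0821 0.1953] [-0.3961  0.1935 -2.2176] [0.0364 0.0256 0.0364]
ux,uy -0.009332042379901142 -0.5402093139682589
red [418.7895 231.1579] [418 223   2  15  19] [array([ 0.0558, -0.5402]), array([ 0.0572, -0.5402])]
```

View pics/w5.png

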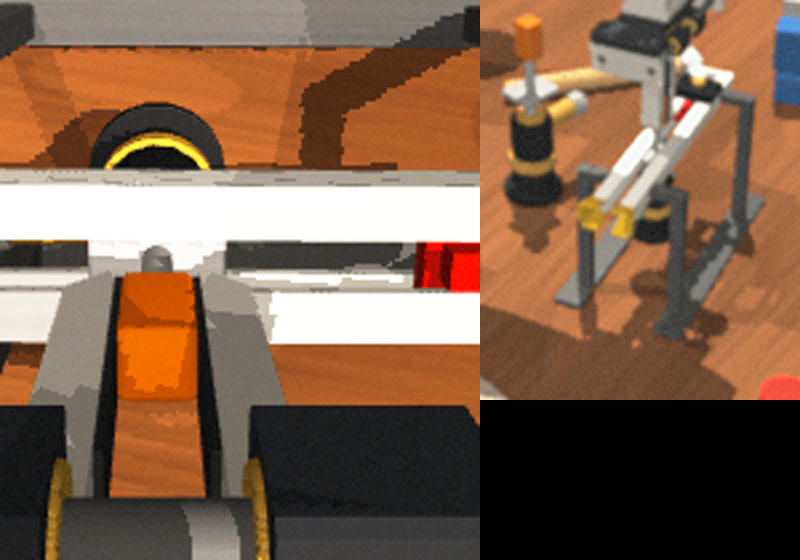

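The wrist view shows the plate running in the channel under the slot, with the red tab face about 47 mm ahead of it. Approaching.

>>> {"fn": "apply_moves", "kwargs": {
  "deltas": [
    {"dp": [0.007,0,0],"roll": 0,"grip": 1},
    {"dp": [0.007,0,0],"roll": 0,"grip": 1},
    {"dp": [0.007,0,0],"roll": 0,"grip": 1},
    {"dp": [0.007,0,0],"roll": 0,"grip": 1},
    {"dp": [0.004,0,0],"roll": 0,"grip": 1},
    {"dp": [0,0,0],"roll": 0,"grip": 1},
    {"dp": [0,0,0],"roll": 0,"grip": 1}
  ]
}}

```text
time_s: 14.32
ee_pos: [0.5286, 0.1136, 0.1952]
eef_rot: [-1.571, 0.0, 1.741]
force: [0.9, 0.7, -3.0]
grip_width: 0.0154
```

>>> {"fn": "apply_moves", "kwargs": {
  "deltas": [
    {"dp": [0.002,0,0],"roll": 0,"grip": 1},
    {"dp": [0.002,0,0],"roll": 0,"grip": 1},
    {"dp": [0.002,0,0],"roll": 0,"grip": 1},
    {"dp": [0,0,0],"roll": 0,"grip": 1}
  ]
}}

```text
time_s: 14.82
ee_pos: [0.5275, 0.1197, 0.1952]
eef_rot: [-1.571, 0.0, 1.741]
force: [0.5, -1.1, -2.1]
grip_width: 0.0156
```

>>> {"fn": "apply_moves", "kwargs": {
  "deltas": [
    {"dp": [0.001,0,0],"roll": 0,"grip": 1},
    {"dp": [0.001,0,0],"roll": 0,"grip": 1},
    {"dp": [0.001,0,0],"roll": 0,"grip": 1},
    {"dp": [0,0,0],"roll": 0,"grip": 1}
  ]
}}

```text
time_s: 15.32
ee_pos: [0.527, 0.1227, 0.1952]
eef_rot: [-1.571, -0.0, 1.741]
force: [1.0, 0.5, -1.3]
grip_width: 0.0154
```

>>> {"fn": "apply_moves", "kwargs": {
  "deltas": [
    {"dp": [0.001,0,0],"roll": 0,"grip": 1},
    {"dp": [0.001,0,0],"roll": 0,"grip": 1},
    {"dp": [0.001,0,0],"roll": 0,"grip": 1},
    {"dp": [0,0,0],"roll": 0,"grip": 1}
  ]
}}

```text
time_s: 15.82
ee_pos: [0.5265, 0.1256, 0.1953]
eef_rot: [-1.571, -0.0, 1.741]
force: [0.4, -1.0, -2.3]
grip_width: 0.0156
```

>>> {"fn": "apply_moves", "kwargs": {
  "deltas": [
    {"dp": [0.001,0,0],"roll": 0,"grip": 1},
    {"dp": [0.001,0,0],"roll": 0,"grip": 1},
    {"dp": [0,0,0],"roll": 0,"grip": 1}
  ]
}}

```text
time_s: 16.2
ee_pos: [0.5262, 0.1276, 0.1953]
eef_rot: [-1.571, 0.0, 1.741]
force: [0.1, -0.3, -1.7]
grip_width: 0.0154
```

>>> {"fn": "apply_moves", "kwargs": {
  "deltas": [
    {"dp": [0.001,0,0],"roll": 0,"grip": 1},
    {"dp": [0.001,0,0],"roll": 0,"grip": 1},
    {"dp": [0,0,0],"roll": 0,"grip": 1}
  ]
}}

```text
time_s: 16.58
ee_pos: [0.5258, 0.1295, 0.1952]
eef_rot: [-1.571, -0.0, 1.741]
force: [-0.4, 0.1, -2.2]
grip_width: 0.0159
```

>>> {"fn": "apply_moves", "kwargs": {
  "deltas": [
    {"dp": [0.001,0,0],"roll": 0,"grip": 1},
    {"dp": [0.001,0,0],"roll": 0,"grip": 1},
    {"dp": [0,0,0],"roll": 0,"grip": 1}
  ]
}}

```text
time_s: 16.95
ee_pos: [0.5255, 0.1315, 0.1953]
eef_rot: [-1.571, 0.0, 1.741]
force: [0.0, -0.0, -2.8]
grip_width: 0.016
```

>>> {"fn": "apply_moves", "kwargs": {
  "deltas": [
    {"dp": [0.001,0,0],"roll": 0,"grip": 1},
    {"dp": [0.001,0,0],"roll": 0,"grip": 1},
    {"dp": [0,0,0],"roll": 0,"grip": 1}
  ]
}}

```text
time_s: 17.32
ee_pos: [0.5252, 0.133, 0.1952]
eef_rot: [-1.571, 0.001, 1.741]
force: [0.8, -4.4, -1.9]
grip_width: 0.0159
```

Contact at y≈0.133; the force rises by about 9 N per mm of lag. Pushing on in small steps.

>>> {"fn": "apply_moves", "kwargs": {
  "deltas": [
    {"dp": [0.001,0,0],"roll": 0,"grip": 1},
    {"dp": [0.001,0,0],"roll": 0,"grip": 1},
    {"dp": [0.001,0,0],"roll": 0,"grip": 1},
    {"dp": [0,0,0],"roll": 0,"grip": 1}
  ]
}}

```text
time_s: 17.82
ee_pos: [0.5247, 0.1361, 0.1953]
eef_rot: [-1.571, 0.0, 1.741]
force: [0.1, -5.4, -1.7]
grip_width: 0.0157
```

>>> {"fn": "apply_moves", "kwargs": {
  "deltas": [
    {"dp": [0.001,0,0],"roll": 0,"grip": 1},
    {"dp": [0.001,0,0],"roll": 0,"grip": 1},
    {"dp": [0.001,0,0],"roll": 0,"grip": 1},
    {"dp": [0,0,0],"roll": 0,"grip": 1}
  ]
}}

```text
time_s: 18.32
ee_pos: [0.5242, 0.1392, 0.1953]
eef_rot: [-1.571, 0.0, 1.741]
force: [-0.2, -5.3, -1.8]
grip_width: 0.0156
```

>>> {"fn": "apply_moves", "kwargs": {
  "deltas": [
    {"dp": [0.001,0,0],"roll": 0,"grip": 1},
    {"dp": [0,0,0],"roll": 0,"grip": 1}
  ]
}}

```text
time_s: 18.58
ee_pos: [0.524, 0.1402, 0.1953]
eef_rot: [-1.571, 0.0, 1.741]
force: [0.5, -5.8, -2.0]
grip_width: 0.0157
```

>>> {"fn": "apply_moves", "kwargs": {
  "deltas": [
    {"dp": [0.0006,0,0],"roll": 0,"grip": 1},
    {"dp": [0,0,0],"roll": 0,"grip": 1}
  ]
}}

```text
time_s: 18.82
ee_pos: [0.5239, 0.1409, 0.1953]
eef_rot: [-1.571, 0.0, 1.741]
force: [1.0, -4.9, -1.5]
grip_width: 0.0153
```

>>> {"fn": "apply_moves", "kwargs": {
  "deltas": [
    {"dp": [0.0007,0,0],"roll": 0,"grip": 1},
    {"dp": [0,0,0],"roll": 0,"grip": 1}
  ]
}}

```text
time_s: 19.08
ee_pos: [0.5238, 0.1415, 0.1953]
eef_rot: [-1.571, 0.0, 1.741]
force: [1.5, -4.3, -1.6]
grip_width: 0.016
```

>>> {"fn": "apply_moves", "kwargs": {
  "deltas": [
    {"dp": [0.0007,0,0],"roll": 0,"grip": 1},
    {"dp": [0,0,0],"roll": 0,"grip": 1}
  ]
}}

```text
time_s: 19.32
ee_pos: [0.5237, 0.1423, 0.1952]
eef_rot: [-1.571, -0.0, 1.741]
force: [-0.1, -4.3, -1.2]
grip_width: 0.0157
```

>>> {"fn": "apply_moves", "kwargs": {
  "deltas": [
    {"dp": [0.0006,0,0],"roll": 0,"grip": 1},
    {"dp": [0,0,0],"roll": 0,"grip": 1}
  ]
}}

```text
time_s: 19.58
ee_pos: [0.5236, 0.1429, 0.1952]
eef_rot: [-1.571, -0.0, 1.741]
force: [0.7, -4.9, -1.6]
grip_width: 0.0154
```

>>> {"fn": "apply_moves", "kwargs": {
  "deltas": [
    {"dp": [0.0005,0,0],"roll": 0,"grip": 1},
    {"dp": [0,0,0],"roll": 0,"grip": 1}
  ]
}}

```text
time_s: 19.82
ee_pos: [0.5236, 0.1431, 0.1953]
eef_rot: [-1.571, 0.001, 1.741]
force: [0.9, -6.3, -1.8]
grip_width: 0.0155
```

>>> {"fn": "apply_moves", "kwargs": {
  "deltas": [
    {"dp": [0.0004,0,0],"roll": 0,"grip": 1},
    {"dp": [0,0,0],"roll": 0,"grip": 1}
  ]
}}

```text
time_s: 20.08
ee_pos: [0.5235, 0.1434, 0.1953]
eef_rot: [-1.571, 0.001, 1.741]
force: [0.6, -7.4, -1.4]
grip_width: 0.0159
```

>>> {"fn": "apply_moves", "kwargs": {
  "deltas": [
    {"dp": [0.0004,0,0],"roll": 0,"grip": 1},
    {"dp": [0,0,0],"roll": 0,"grip": 1}
  ]
}}

```text
time_s: 20.32
ee_pos: [0.5234, 0.1438, 0.1953]
eef_rot: [-1.571, 0.001, 1.741]
force: [0.6, -7.5, -1.7]
grip_width: 0.0157
```

>>> {"fn": "apply_moves", "kwargs": {
  "deltas": [
    {"dp": [0.0004,0,0],"roll": 0,"grip": 1},
    {"dp": [0,0,0],"roll": 0,"grip": 1}
  ]
}}

```text
time_s: 20.58
ee_pos: [0.5234, 0.1442, 0.1953]
eef_rot: [-1.571, 0.001, 1.741]
force: [0.9, -7.6, -0.6]
grip_width: 0.0161
```

Housing is giving at about 7.5 N. Pushing on to the solid stop.

>>> {"fn": "apply_moves", "kwargs": {
  "deltas": [
    {"dp": [0.0006,0,0],"roll": 0,"grip": 1},
    {"dp": [0,0,0],"roll": 0,"grip": 1}
  ]
}}

```text
time_s: 20.82
ee_pos: [0.5233, 0.1448, 0.1953]
eef_rot: [-1.571, 0.001, 1.741]
force: [1.6, -7.5, -1.4]
grip_width: 0.0155
```

>>> {"fn": "apply_moves", "kwargs": {
  "deltas": [
    {"dp": [0.0006,0,0],"roll": 0,"grip": 1},
    {"dp": [0,0,0],"roll": 0,"grip": 1}
  ]
}}

```text
time_s: 21.08
ee_pos: [0.5232, 0.1454, 0.1953]
eef_rot: [-1.571, 0.001, 1.741]
force: [2.2, -7.5, -2.3]
grip_width: 0.0157
```

>>> {"fn": "apply_moves", "kwargs": {
  "deltas": [
    {"dp": [0.0006,0,0],"roll": 0,"grip": 1},
    {"dp": [0,0,0],"roll": 0,"grip": 1}
  ]
}}

```text
time_s: 21.32
ee_pos: [0.5231, 0.1459, 0.1953]
eef_rot: [-1.571, 0.001, 1.741]
force: [1.5, -7.2, -1.3]
grip_width: 0.0154
```

>>> {"fn": "apply_moves", "kwargs": {
  "deltas": [
    {"dp": [0.0006,0,0],"roll": 0,"grip": 1},
    {"dp": [0,0,0],"roll": 0,"grip": 1}
  ]
}}

```text
time_s: 21.58
ee_pos: [0.523, 0.1462, 0.1953]
eef_rot: [-1.571, 0.001, 1.741]
force: [2.2, -9.3, -1.4]
grip_width: 0.0154
```

>>> {"fn": "apply_moves", "kwargs": {
  "deltas": [
    {"dp": [0.0004,0,0],"roll": 0,"grip": 1},
    {"dp": [0,0,0],"roll": 0,"grip": 1}
  ]
}}

```text
time_s: 21.82
ee_pos: [0.523, 0.1463, 0.1953]
eef_rot: [-1.571, 0.002, 1.741]
force: [1.3, -12.2, -0.3]
grip_width: 0.0159
```

>>> {"fn": "apply_moves", "kwargs": {
  "deltas": [
    {"dp": [0.0003,0,0],"roll": 0,"grip": 1},
    {"dp": [0,0,0],"roll": 0,"grip": 1}
  ]
}}

```text
time_s: 22.08
ee_pos: [0.523, 0.1464, 0.1953]
eef_rot: [-1.571, 0.002, 1.741]
force: [1.8, -12.8, -0.4]
grip_width: 0.0158
```

>>> {"fn": "apply_moves", "kwargs": {
  "deltas": [
    {"dp": [0.0003,0,0],"roll": 0,"grip": 1},
    {"dp": [0,0,0],"roll": 0,"grip": 1},
    {"dp": [0,0,0],"roll": 0,"grip": 1}
  ]
}}

```text
time_s: 22.45
ee_pos: [0.523, 0.1465, 0.1953]
eef_rot: [-1.571, 0.003, 1.74]
force: [1.4, -14.2, -0.1]
grip_width: 0.0159
```

>>> {"fn": "apply_moves", "kwargs": {
  "deltas": [
    {"dp": [0.0001,0,0],"roll": 0,"grip": 1},
    {"dp": [0,0,0],"roll": 0,"grip": 1},
    {"dp": [0,0,0],"roll": 0,"grip": 1},
    {"dp": [0,0,0],"roll": 0,"grip": 1}
  ]
}}

```text
time_s: 22.95
ee_pos: [0.523, 0.1465, 0.1953]
eef_rot: [-1.571, 0.003, 1.74]
force: [2.1, -14.6, -0.7]
grip_width: 0.0158
```

>>> {"fn": "apply_moves", "kwargs": {
  "deltas": [
    {"dp": [-0.0008,0,0],"roll": 0,"grip": 1},
    {"dp": [-0.0006,0,0],"roll": 0,"grip": 1},
    {"dp": [0,0.0006,0],"roll": 0,"grip": 1},
    {"dp": [0,0.0006,0],"roll": 0,"grip": 1},
    {"dp": [0,0,0],"roll": 0,"grip": 1}
  ]
}}

```text
time_s: 23.58
ee_pos: [0.5231, 0.1461, 0.1943]
eef_rot: [-1.571, 0.001, 1.741]
force: [0.8, -9.0, -0.4]
grip_width: 0.0159
```

>>> {"fn": "apply_moves", "kwargs": {
  "deltas": [
    {"dp": [-0.0008,0,0],"roll": 0,"grip": 1},
    {"dp": [0,0,0],"roll": 0,"grip": 1}
  ]
}}

```text
time_s: 23.82
ee_pos: [0.5231, 0.1459, 0.1942]
eef_rot: [-1.571, -0.0, 1.741]
force: [-0.0, -3.7, -0.7]
grip_width: 0.0153
```

>>> {"fn": "apply_moves", "kwargs": {
  "deltas": [
    {"dp": [-0.0005,0,0],"roll": 0,"grip": 1},
    {"dp": [0,0.0004,0],"roll": 0,"grip": 1},
    {"dp": [0,0,0],"roll": 0,"grip": 1}
  ]
}}

```text
time_s: 24.2
ee_pos: [0.523, 0.1456, 0.1935]
eef_rot: [-1.571, -0.0, 1.741]
force: [-0.9, -0.3, -1.9]
grip_width: 0.0155
```

>>> {"fn": "apply_moves", "kwargs": {
  "deltas": [
    {"dp": [0,0.0005,0],"roll": 0,"grip": 1},
    {"dp": [0,0,0],"roll": 0,"grip": 1}
  ],
  "newtons": 50
}}

```text
time_s: 24.45
ee_pos: [0.5231, 0.1456, 0.1934]
eef_rot: [-1.571, -0.0, 1.741]
force: [-3.4, 0.4, 2.5]
grip_width: 0.016
```

>>> {"fn": "apply_moves", "kwargs": {
  "deltas": [
    {"dp": [0,0,0],"roll": 0,"grip": 0.5},
    {"dp": [0,0,0],"roll": 0,"grip": 0.3},
    {"dp": [0,0,0],"roll": 0,"grip": 0.3},
    {"dp": [0,0,0],"roll": 0,"grip": 0.3},
    {"dp": [0,0,0],"roll": 0,"grip": 0.3}
  ]
}}

```text
time_s: 25.08
ee_pos: [0.5232, 0.1453, 0.1931]
eef_rot: [-1.571, -0.0, 1.741]
force: [-0.4, -0.2, 0.4]
grip_width: 0.0326
```

Released at the floor of the channel. Straight up now.

>>> {"fn": "apply_moves", "kwargs": {
  "deltas": [
    {"dp": [0,-0.01,0],"roll": 0,"grip": 0.3},
    {"dp": [0,-0.02,0],"roll": 0,"grip": 0.3},
    {"dp": [0,-0.04,0],"roll": 0,"grip": 0.3},
    {"dp": [0,-0.05,0],"roll": 0,"grip": 0.3},
    {"dp": [0,-0.05,0],"roll": 0,"grip": 0.3},
    {"dp": [0,0,0],"roll": 0,"grip": 0.3}
  ]
}}

```text
time_s: 25.82
ee_pos: [0.5237, 0.1455, 0.3676]
eef_rot: [-1.578, -0.0, 1.741]
force: [-0.4, 0.3, -0.7]
grip_width: 0.0331
```

Run:
```python
from h import *
o=ctrl.get_obs();print(o["ee_pos"],o["force"],o["time_s"])
i=imaging.camera_info("wrist");im=imaging.camera("wrist");s=imaging.camera("scene")
cv2.imwrite("pics/w6r.png",im);np.savez("pics/w6.npz",**i);cv2.imwrite("pics/s6.png",s)
out=np.zeros((560,800,3),np.uint8);out[:280,:]=cv2.resize(im[110:236,140:500],(800,280),interpolation=cv2.INTER_CUBIC);out[280:,:400]=cv2.resize(s[130:256,240:420],(400,280),interpolation=cv2.INTER_CUBIC)
out[280:,400:]=cv2.resize(s[40:320,130:530],(400,280))
cv2.imwrite("pics/w6.png",out)
```

```text
[0.5237 0.1455 0.3676] [-0.4387  0.2838 -0.6534] 25.825
```

View pics/w6.png

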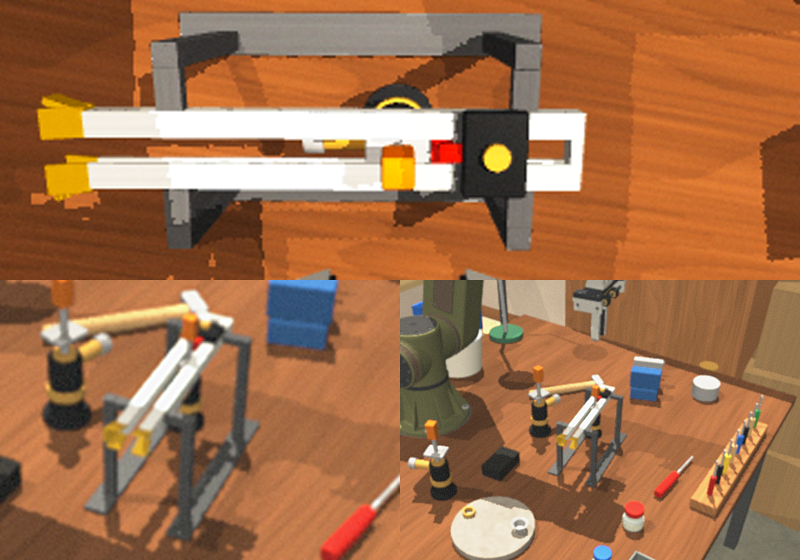

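```bash
python3 -c "
from station import ctrl
print(ctrl.hand_in(),ctrl.get_obs()['time_s'])"
```

```text
the job is handed in; nothing more can be done
the job is handed in; nothing more can be done
```

The torch from the disc is hanging in the rail with the switch pushed home, and I handed the job in at about 26 s. No verdict was reported.

- **Insertion:** I took the smallest of the three torches by its orange grip. Its carrier plate entered the mouth without any noticeable force.
- **Switch:** The plate touched the red switch, which slid at about 5 N for about 10 mm. The housing then gave at about 7.5 N for about 2.5 mm, until I felt the solid stop.
- **Press:** I held the stop at 14 to 15 N for about 0.8 s. The highest force I read was 14.6 N, but I only read it at the end of each move.
- **Release:** I backed off until the load was gone, lowered the plate onto the channel floor, opened the jaws and lifted straight up. One reading while lowering showed about 3 N sideways and 2.5 N up; it was gone once the jaws opened.

In the last pictures the torch hangs upright in the rail with its nozzle back towards the mouth. I put the plate about 165 mm in, from the arm's position just before release. The red tab sits about 12 mm closer to the housing than at the start, and the other things in view look undisturbed. The wrist force was near zero.

One disagreement: the rail measured about 266 mm in the images instead of 260 mm, so distances from the mouth are uncertain by a few millimetres.

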